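Set a hex coupling nut between the jaws of a swivelled holder

ROBOT

A 6-joint arm with a two-finger parallel gripper is mounted at the origin on the work surface. World frame = base frame: x ahead of the robot, y to its left, z up, the work surface at z = 0. Lengths are in m, angles in degrees, forces in N, time in s.
With the tool pointing down it reaches from about 0.4 to 0.825 m from the base axis. Payload 7 kg.
Tool frame: the origin (TCP) lies on the centre line of the jaws, within the pads' length; the fingertips stand 14 mm ahead of it and the grasp point (between the pads) lies 5 mm behind it; z points along the fingers, y is the line along which they close (so a half turn about z gives the same grasp; the last joint's range is limited). The gripper opens to 88 mm and grips with 3 to 60 N. Pads are 19 mm wide; open, the fingers measure 130 mm over their backs; the gripper's body (78 mm by 193 mm) begins 47 mm behind the grasp point.
Start: joints at [-56.832, 20.546, 0.682, 0, -70.136, -16.507], TCP at [0.194, -0.647, 0.241] pointing down, gripper open.
Joint ranges: [-176.03, 176.03], [-82.01, 121.73], [-58.28, 71.71], [-173.87, 95.51], [-174.79, -0.11], [-173.66, 173.66]. Speed limits (degrees/s): [136.94, 136.94, 172.46, 180, 180, 180].

INTERFACE

Orientations are given as [roll, pitch, yaw] about the fixed x, y, z axes, in that order (R = Rz(yaw) Ry(pitch) Rx(roll)).
In Python, from plant import r gives the robot as it stands.
- The arm moves only by the tool send_rows, never from a script. Its argument "steps" is a list of rows, each an object with "dp": the shift along the tool's x, y, z in mm, a list of three; "roll": the turn about the tool's z in rad; "jaw": the opening in per cent of the stroke, from 0 (shut) to 100 (fully open). In form: [{"dp": [tx, ty, tz], "roll": roll, "jaw": jaw}, ...]. A call has 1 to 5 rows; each row is the pose to reach, as a shift and turn from the pose commanded when the call began, along the tool's axes at that moment; what a row does not reach only later rows make up. A row lasts 1/8 s, in which the tool goes at most 62.5 mm and 10.7 degrees, less where a joint would pass 70% of its speed; a pose out of reach is approached as far as the arm can. A call with a gripper value outside its range is refused whole. The fingers move at their own pace and stop on an object; "newtons" is the grip in N (left out, the last holds). Time passes only in rows, so rows that repeat a pose let the fingers close. It gives the time, the measured TCP pose, the force, the opening and the grip force at its end, in the units of the state.
- r.get_state(): the state, without advancing time (a new reading comes with each control period).
- r.capture(name): name is "side" or "top"; returns a dict with "image" (480x640x3 uint8, blue, green, red), "K" (3x3 intrinsics, pixels), "rvec" (rotation vector, rad) and "tvec" (3), from world to camera coordinates, as OpenCV has them. Camera axes: x right, y down, z forward; pixel columns grow to the right and rows downward; lengths in m; the calibration is good to about 2 mm. A picture is of the moment at which its call begins. There is no depth.
- r.close_job(): hands the job in; it is judged then, once.
The state is a dict: "time_s": time; "joints": joint angles; "qd": joint speeds; "joint_torque": joint torques, N m; "tcp_pos": TCP position; "eef_rot": TCP orientation; "contact_force": force on the tool from outside, world axes, zero at the start; "moment": the same for the moment, N m; "gripper_width": finger opening in m; "gripper_force": force on a finger pad.
Only numpy, scipy, OpenCV 4.12 (cv2) and the standard library are available. Lean on these libraries where they do the work, as an engineer would, in place of code of your own. Each camera call takes 0.05 s, during which the arm holds its last target. There are 200 camera calls.

TASK

Pick up the long hexagonal coupling nut (not the round spacer) and set it upright between the two jaws of the swivel holder, midway along them and fully down on the floor of the slot, so that the jaws keep it from turning; then let go. The holder's head has been left at some unknown angle, so feel gently for the turn at which the nut's flats sit square to the jaws and it goes down: never force it. Leave the spacer, the screwdriver and the meter where they are.

Things in the scene. Friction and masses are not known exactly. Their poses are not given: they have to be found in the camera images.
- nut_mid (a point): Centre (half-way up) of the loose steel hexagonal coupling nut: 24 mm across flats, 27.7 across corners, 70 tall, about 0.2 kg, sharp-edged, standing upright on the bench. z along the nut; two flats face +y and -y of this frame, the others every 60 degrees. Gripped 42 to 50 mm above its foot, the fingertips stay above the jaws.
- jaw_mid (a point): Point on the holder's swivel axis on the slot floor midway between the jaws, 55 mm above the bench; z up. Slot 26 mm wide, 16 mm deep, open above and at both ends, no chamfer. The head carrying the jaws is turned from this frame's x by an UNKNOWN angle within 30 degrees either way: look or feel for it. Nut fully down: its foot is level with this point, its centre 35 mm above.
- holder: The fixed steel holder; origin on the bench under the swivel axis; axes as jaw_mid, not the head's. Round foot (radius 50 mm), column, head disc (radius 36 mm, top 55 mm up), two parallel jaws 56 mm long, 16 thick, tops 71 mm up. The swivel is very stiff and need not turn. A nut turned wrong stands on the jaw tops; within about 6 degrees of square it goes down.
- nut: The same coupling nut; origin at the centre of its foot, 35 mm below nut_mid, same axes.
- spacer_mid (a point): Bystander: centre of a loose round steel spacer, 26 mm diameter, 70 mm tall, standing upright. To be left alone.
- driver: Bystander: loose screwdriver with black handle lying on the bench beyond the work.
- meter: Bystander: loose grey hand-held meter, 80 x 160 x 36 mm, lying on the bench; origin at the centre of its underside.
Mind the look-alikes: they are no part of the job. What is shaped like the nut but purple or yellow is not meant.

How it is judged:
By the outcome, as a careful person would: the job done as asked, in the order asked, and still so for the second after the job is handed in, with the robot touching nothing.
It also fails if it takes over 72 s, if anything falls off the work surface, if the arm or the gripper's body presses on something with over 40 N, if the wrist force passes 120 N, or if a joint passes its speed limit or range.

## Working session

There is one attempt and no reset: what is moved stays moved. The work goes in short steps, Python scripts to look and compute and a tool call to move; the robot and the scene stay as the last step left them, time stands still between calls to the robot, and variables do not carry over. Pictures are saved under pics/ and viewed, at most 10 in all, crops included, and the job is handed in when it is done.

Besides the shell and the picture viewer there is one more tool, called after "Request:" by a JSON object that holds its "fn" and its "kwargs", one argument or row to a line. send_rows: Moves the arm, as the interface text tells. Its arguments: {"type":"object","properties":{"steps":{"type":"array","items":{"type":"object","properties":{"dp":{"type":"array","items":{"type":"number"}},"roll":{"type":"number"},"jaw":{"type":"number"}}}},"newtons":{"type":"number"}},"required":["steps"]}

```bash
mkdir -p pics; python3 - <<'E'
from plant import r
import cv2,numpy as np,pickle
for n in("top","side"):
    c=r.capture(n);cv2.imwrite(f"pics/{n}0.png",c["image"]);pickle.dump(c,open(n+".pkl","wb"))
    R=cv2.Rodrigues(np.array(c["rvec"]))[0];print(n,-R.T@np.array(c["tvec"]).ravel(),R[2],c["K"][0][0])
print(r.get_state())
E
```

```text
top [ 0.33821913 -0.09662896  1.22645284] [ 0.15089204 -0.00419518 -0.98854135] 526.0756214515482
side [0.4429308  0.84279234 0.80775101] [ 0.06159495 -0.78777304 -0.61287821] 600.6522307042029
{'time_s': 0.1, 'joints': array([-5.68324061e+01,  2.05896757e+01,  6.39444314e-01, -1.68585176e-02,
       -7.01348526e+01, -1.65058196e+01]), 'qd': array([-0.03488451, -0.20294192,  0.16635355,  0.09969472, -0.04694631,
       -0.02202361]), 'joint_torque': array([-6.31853782e-04, -5.84162915e+01,  2.93750364e+01,  7.01543257e+00,
        1.01617942e-02, -6.77601702e-05]), 'tcp_pos': array([ 0.19338345, -0.64628411,  0.23969585]), 'eef_rot': array([ 1.79913919e+02, -8.97987818e-03, -1.63343959e+02]), 'contact_force': array([-0.66204131,  0.01813859, -0.25159821]), 'moment': array([ 0.02934712, -0.04259141,  0.01686057]), 'gripper_force': 0.0, 'gripper_width': 0.08799635422926887}
```

View pics/top0.png

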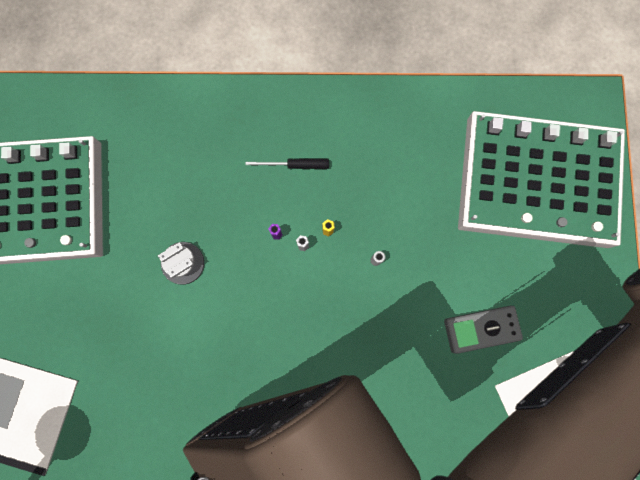

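View pics/side0.png

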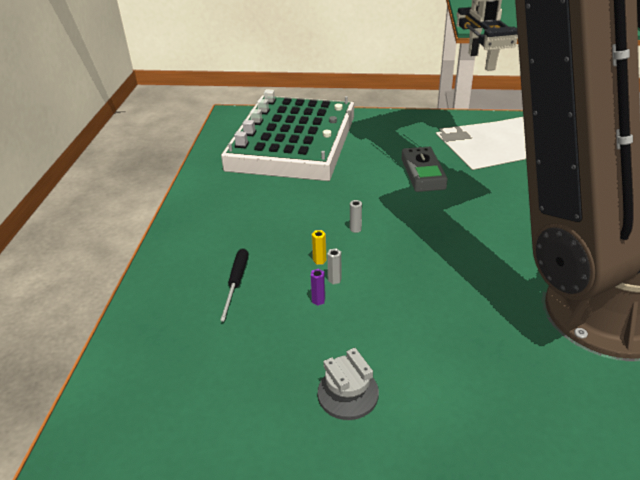

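The top view shows purple (276,231), yellow (328,227), two greys (303,242) and (379,257), and the holder (180,262). I'll enlarge these to tell hex from round.

```bash
python3 - <<'E'
import cv2,numpy as np,pickle
T=pickle.load(open("top.pkl","rb"))["image"];S=pickle.load(open("side.pkl","rb"))["image"]
def cr(I,u,v,h,s): # window [u-h,u+h), size s
    return cv2.resize(I[v-h:v+h,u-h:u+h],(s,s),interpolation=cv2.INTER_CUBIC)
t=np.hstack([cr(T,303,241,13,260),cr(T,379,257,13,260),cr(T,180,260,26,260)])
s=np.hstack([cr(S,334,266,20,260),cr(S,356,216,20,260),cr(S,348,378,40,260)])
cv2.imwrite("pics/m0.png",np.vstack([t,s]))
E
```

```text
(no output)
```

View pics/m0.png

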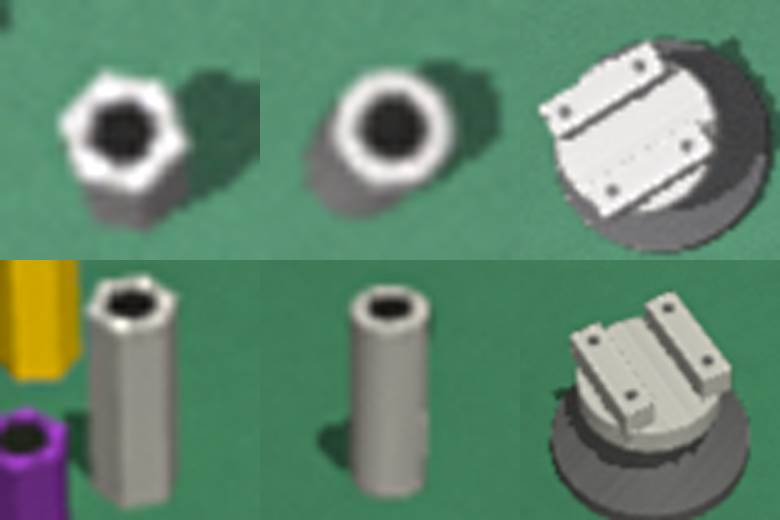

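Left grey (303,241 top; 334,253 side) is the hex nut, (379,257) the round spacer. The four jaw screw holes are clear in both views.

```bash
cat > h.py <<'E'
import cv2,numpy as np,pickle
def load(n): return pickle.load(open(n+".pkl","rb"))
def plane(c,uv,z):
    R=cv2.Rodrigues(np.array(c["rvec"]))[0];C=-R.T@np.array(c["tvec"],float).ravel()
    p=cv2.undistortPoints(np.array(uv,float).reshape(-1,1,2),np.array(c["K"]),None)[:,0]
    d=np.c_[p,np.ones(len(p))]@R
    return C+d*((z-C[2])/d[:,2])[:,None]
E
python3 - <<'E'
from h import *
T,S=load("top"),load("side")
f=lambda a,s,o:(np.array(a,float)+.5)/s-.5+np.array(o)
nt=plane(T,f([(112,72),(60,125),(78,178),(135,190),(187,140),(163,80)],10,(290,228)),.07)
print("nut top",plane(T,f([(123,130)],10,(290,228)),.07),nt.mean(0))
d=nt-nt.mean(0);print(np.degrees(np.arctan2(d[:,1],d[:,0]))%60,np.hypot(d[:,0],d[:,1]))
ns=plane(S,f([(133,44)],6.5,(314,246)),.07);print("side",ns)
print("nut side corner bottoms",plane(S,f([(130,247),(165,235),(92,232)],6.5,(314,246)),0),plane(S,f([(127,57),(176,31),(160,57),(90,35),(93,48)],6.5,(314,246)),.07))
def jaws(p):
    a,b,c,e=p; print("jaw",p.mean(0),[np.degrees(np.arctan2(*(v[1::-1]))) for v in(a-b,e-c,a-e,b-c)],[np.linalg.norm(v) for v in(a-b,e-c,a-e,b-c)])
jaws(plane(T,f([(46,112),(120,66),(167,146),(93,190)],5,(154,234)),.071))
jaws(plane(S,f([(73,82),(111,136),(187,101),(148,48)],3.25,(308,338)),.071))
for n,u in(("purple",(276,230)),("yellow",(328.5,226)),("spacer",(378.5,257))):print(n,plane(T,[u],.07))
E
```

```text
nut top [[ 0.52366475 -0.05958804  0.07      ]] [ 0.52348946 -0.05948072  0.07      ]
[10.5173141  24.90281962 17.45105779 12.26241248 22.00844706 22.19994579] [0.01348833 0.01398048 0.01448767 0.01362667 0.01450885 0.01455683]
side [[ 0.522127   -0.06223066  0.07      ]]
nut side corner bottoms [[ 5.23184999e-01 -4.91682045e-02  0.00000000e+00]
 [ 5.12794587e-01 -5.52834588e-02  1.11022302e-16]
 [ 5.35448807e-01 -5.53984151e-02  0.00000000e+00]] [[ 0.5234576  -0.05599753  0.07      ]
 [ 0.50966707 -0.06912504  0.07      ]
 [ 0.51362254 -0.05653848  0.07      ]
 [ 0.53535635 -0.06579991  0.07      ]
 [ 0.53394487 -0.05968061  0.07      ]]
jaw [0.48039393 0.22044734 0.071     ] [np.float64(123.08980042197132), np.float64(121.73920311010095), np.float64(32.91370703496566), np.float64(32.069956901488375)] [np.float64(0.037918244065426036), np.float64(0.03730707891005916), np.float64(0.04113765506721376), np.float64(0.04202345250443582)]
jaw [0.47968597 0.21977517 0.071     ] [np.float64(-57.063822869048735), np.float64(-57.76040333442609), np.float64(33.973169023775725), np.float64(33.475473034818975)] [np.float64(0.03782484486061872), np.float64(0.03820221744079513), np.float64(0.04261426019475093), np.float64(0.04214471097603915)]
purple [[ 0.54726654 -0.00168024  0.07      ]]
yellow [[ 0.5568693 -0.1188717  0.07     ]]
spacer [[ 0.48746392 -0.22981801  0.07      ]]
```

```bash
cat >> h.py <<'E'
def go(x,y,z,yaw):
    from plant import r
    s=r.get_state();p=s["tcp_pos"];w=s["eef_rot"][2];a=np.radians(w)
    d=(np.array([x,y,z])-p)*1000;c,q=np.cos(a),np.sin(a)
    roll=-((yaw-w+180)%360-180)
    print("t",round(s["time_s"],2),"tcp",p.round(4),s["eef_rot"].round(2),"dp",np.round([c*d[0]+q*d[1],q*d[0]-c*d[1],-d[2]],1),"roll",round(np.radians(roll),4),"j",np.array(s["joints"]).round(0),"F",s["contact_force"].round(1),"w",round(s["gripper_width"],4))
E
python3 -c "
from h import *
go(.523,-.061,.16,-102)"
```

```text
t 0.1 tcp [ 0.1934 -0.6463  0.2397] [ 1.7991e+02 -1.0000e-02 -1.6334e+02] dp [-483.5  466.3   79.7] roll -1.0707 j [-57.  21.   1.  -0. -70. -17.] F [-0.7  0.  -0.3] w 0.088
```

Request:
{"fn": "send_rows", "kwargs": {
  "steps": [
    {"dp":[-483.5,466.3,60],"roll":-1.07,"jaw":50},
    {"dp":[-483.5,466.3,60],"roll":-1.07,"jaw":50},
    {"dp":[-483.5,466.3,60],"roll":-1.07,"jaw":50},
    {"dp":[-483.5,466.3,60],"roll":-1.07,"jaw":50},
    {"dp":[-483.5,466.3,60],"roll":-1.07,"jaw":50}
  ]
}}

```text
time_s: 0.72
tcp_pos: [0.3467, -0.3736, 0.2125]
eef_rot: [180.0, 0.0, -109.3]
contact_force: [1.5, -0.3, 0.5]
gripper_width: 0.0458
gripper_force: 0.0
```

```bash
python3 -c "
from h import *
go(.523,-.061,.16,-102)"
```

```text
t 0.72 tcp [ 0.3467 -0.3736  0.2125] [ 1.8000e+02  1.0000e-02 -1.0928e+02] dp [-353.2  -63.2   52.5] roll -0.1271 j [-25.   6. -22.  -0. -62.   6.] F [ 1.5 -0.3  0.5] w 0.0458
```

Request:
{"fn": "send_rows", "kwargs": {
  "steps": [
    {"dp":[-353,-63,52],"roll":-0.127,"jaw":50},
    {"dp":[-353,-63,52],"roll":-0.127,"jaw":50},
    {"dp":[-353,-63,52],"roll":-0.127,"jaw":50},
    {"dp":[-353,-63,52],"roll":-0.127,"jaw":50},
    {"dp":[-353,-63,52],"roll":-0.127,"jaw":50}
  ]
}}

```text
time_s: 1.35
tcp_pos: [0.5002, -0.1049, 0.1677]
eef_rot: [-180.0, 0.0, -102.3]
contact_force: [0.5, -1.4, 0.1]
gripper_width: 0.0439
gripper_force: 0.0
```

Request:
{"fn": "send_rows", "kwargs": {
  "steps": [
    {"dp":[0,0,0],"roll":0,"jaw":50},
    {"dp":[0,0,0],"roll":0,"jaw":50}
  ]
}}

```text
time_s: 1.6
tcp_pos: [0.4992, -0.1067, 0.1675]
eef_rot: [179.9, -0.0, -102.3]
contact_force: [-0.3, -0.1, -0.8]
gripper_width: 0.0439
gripper_force: 0.0
```

```bash
python3 -c "
from h import *
go(.523,-.061,.16,-102)"
```

```text
t 1.6 tcp [ 0.4992 -0.1067  0.1675] [ 1.7993e+02 -2.0000e-02 -1.0229e+02] dp [-49.7 -13.5   7.5] roll -0.005 j [ 10.   9. -26.  -0. -56. -22.] F [-0.3 -0.1 -0.8] w 0.0439
```

Request:
{"fn": "send_rows", "kwargs": {
  "steps": [
    {"dp":[-49.7,-13.5,7.5],"roll":-0.005,"jaw":50},
    {"dp":[-49.7,-13.5,60],"roll":-0.005,"jaw":50},
    {"dp":[-49.7,-13.5,60],"roll":-0.005,"jaw":50},
    {"dp":[-49.7,-13.5,60],"roll":-0.005,"jaw":50}
  ]
}}

```text
time_s: 2.1
tcp_pos: [0.5236, -0.0624, 0.1093]
eef_rot: [-180.0, -0.0, -102.1]
contact_force: [-0.1, 0.4, 1.1]
gripper_width: 0.0435
gripper_force: 0.0
```

```bash
python3 - <<'E'
from h import *
from plant import r
go(.523,-.061,.041,-102)
o=[]
for n,(u,v) in(("top",(303,245)),("side",(334,260))):
    c=r.capture(n);pickle.dump(c,open(n+".pkl","wb"))
    o.append(cv2.resize(c["image"][v-30:v+30,u-35:u+35],(399,342),interpolation=cv2.INTER_CUBIC))
cv2.imwrite("pics/m1.png",np.hstack(o))
E
```

```text
t 2.1 tcp [ 0.5236 -0.0624  0.1093] [-1.7996e+02 -2.0000e-02 -1.0212e+02] dp [-1.2  0.9 68.3] roll -0.0021 j [ 15.  14. -28.   0. -48. -27.] F [-0.1  0.4  1.1] w 0.0435
```

View pics/m1.png

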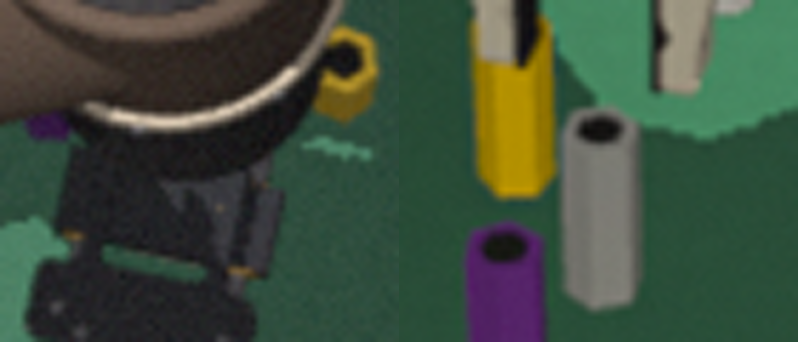

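The side view shows the fingertips (left ~510, right ~685 in the crop) straddling the nut (centre ~600). Descending.

Request:
{"fn": "send_rows", "kwargs": {
  "steps": [
    {"dp":[-1.2,0.9,25],"roll":-0.002,"jaw":50},
    {"dp":[-1.2,0.9,50],"roll":-0.002,"jaw":50},
    {"dp":[-1.2,0.9,68],"roll":-0.002,"jaw":50},
    {"dp":[-1.2,0.9,68],"roll":-0.002,"jaw":50},
    {"dp":[-1.2,0.9,68],"roll":-0.002,"jaw":50}
  ]
}}

```text
time_s: 2.82
tcp_pos: [0.5238, -0.0599, 0.0414]
eef_rot: [-179.9, 0.0, -101.9]
contact_force: [0.8, -0.3, 0.7]
gripper_width: 0.0436
gripper_force: 0.0
```

Request:
{"fn": "send_rows", "kwargs": {
  "steps": [
    {"dp":[0,0,0],"roll":0,"jaw":20},
    {"dp":[0,0,0],"roll":0,"jaw":20},
    {"dp":[0,0,0],"roll":0,"jaw":20},
    {"dp":[0,0,0],"roll":0,"jaw":20},
    {"dp":[0,0,0],"roll":0,"jaw":20}
  ],
  "newtons": 25
}}

```text
time_s: 3.45
tcp_pos: [0.5231, -0.0598, 0.0404]
eef_rot: [-180.0, 0.0, -101.9]
contact_force: [-1.7, 0.2, 6.0]
gripper_width: 0.0238
gripper_force: 25.0
```

```bash
python3 -c "
from h import *
go(.480,.220,.16,-57)"
```

```text
t 3.45 tcp [ 0.5231 -0.0598  0.0404] [-1.7997e+02  1.0000e-02 -1.0193e+02] dp [-264.8  100.  -119.6] roll -0.7842 j [ 15.  19. -32.   0. -39. -27.] F [-1.7  0.2  6. ] w 0.0238
```

Request:
{"fn": "send_rows", "kwargs": {
  "steps": [
    {"dp":[0,0,-40],"roll":0,"jaw":20},
    {"dp":[0,0,-90],"roll":0,"jaw":20},
    {"dp":[-30,12,-120],"roll":-0.1,"jaw":20},
    {"dp":[-80,30,-120],"roll":-0.25,"jaw":20},
    {"dp":[-130,49,-120],"roll":-0.4,"jaw":20}
  ]
}}

```text
time_s: 4.08
tcp_pos: [0.5013, 0.0786, 0.1602]
eef_rot: [-180.0, 0.0, -78.8]
contact_force: [1.5, 0.5, -2.4]
gripper_width: 0.0236
gripper_force: 25.0
```

```bash
python3 -c "
from h import *
go(.480,.220,.16,-57)"
```

```text
t 4.08 tcp [0.5013 0.0786 0.1602] [-1.7996e+02  3.0000e-02 -7.8820e+01] dp [-142.8   -6.5    0.2] roll -0.3808 j [ 31.   9. -27.  -0. -54. -20.] F [ 1.5  0.5 -2.4] w 0.0236
```

Request:
{"fn": "send_rows", "kwargs": {
  "steps": [
    {"dp":[-50,-3,0],"roll":-0.12,"jaw":20},
    {"dp":[-100,-5,0],"roll":-0.25,"jaw":20},
    {"dp":[-142.8,-6.5,0],"roll":-0.38,"jaw":20},
    {"dp":[-142.8,-6.5,0],"roll":-0.38,"jaw":20},
    {"dp":[-142.8,-6.5,0],"roll":-0.38,"jaw":20}
  ]
}}

```text
time_s: 4.7
tcp_pos: [0.4804, 0.2186, 0.1594]
eef_rot: [179.9, -0.0, -57.3]
contact_force: [-0.4, 0.0, -2.4]
gripper_width: 0.024
gripper_force: 25.0
```

```bash
python3 - <<'E'
from h import *
from plant import r
go(.480,.220,.116,-57)
o=[]
for n,(u,v) in(("top",(180,255)),("side",(348,360))):
    c=r.capture(n);pickle.dump(c,open(n+".pkl","wb"))
    o.append(cv2.resize(c["image"][v-50:v+50,u-40:u+40],(400,500),interpolation=cv2.INTER_CUBIC))
cv2.imwrite("pics/m2.png",np.hstack(o))
E
```

```text
t 4.7 tcp [0.4804 0.2186 0.1594] [179.92  -0.   -57.28] dp [-1.4 -0.4 43.4] roll -0.0049 j [ 46.  11. -24.  -0. -55. -13.] F [-0.4  0.  -2.4] w 0.024
```

View pics/m2.png

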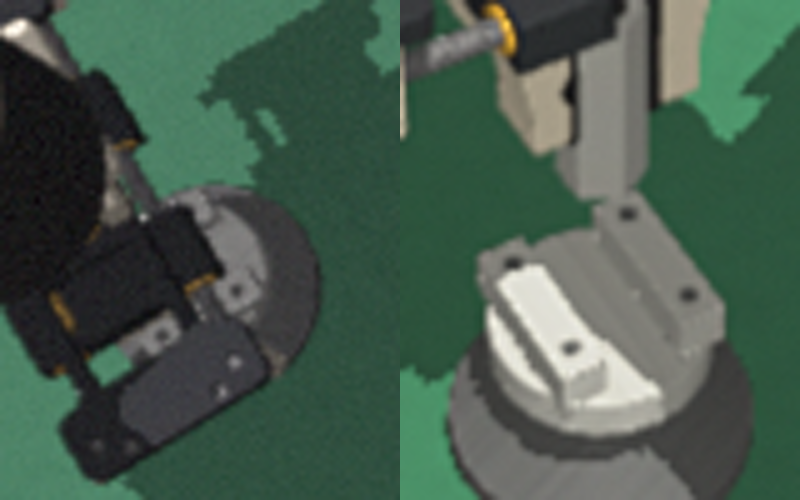

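The nut hangs upright between the fingers, turned like the slot; its foot is at about (604,170) in the side crop. Checking where it sits relative to the slot centre.

```bash
python3 - <<'E'
from h import *
S=load("side")
f=lambda p:[((x-400+.5)/5-.5+308,(y+.5)/5-.5+310) for x,y in p]
print(plane(S,f([(604,170)]),.119))
a=plane(S,f([(514,262),(571,348),(689,295),(628,214)]),.071);print(a.mean(0))
for v in(a[0]-a[1],a[3]-a[2],a[0]-a[3],a[1]-a[2]):print(np.degrees(np.arctan2(v[1],v[0]))%180)
E
```

```text
[[0.47851665 0.21704095 0.119     ]]
[0.47954028 0.21909225 0.071     ]
121.48841619057123
122.81223580163581
32.163048499302015
32.86857159212435
```

Request:
{"fn": "send_rows", "kwargs": {
  "steps": [
    {"dp":[-1.4,-0.4,20],"roll":0,"jaw":20},
    {"dp":[-1.4,-0.4,43],"roll":0,"jaw":20},
    {"dp":[-1.4,-0.4,43],"roll":0,"jaw":20},
    {"dp":[-1.4,-0.4,45],"roll":0,"jaw":20},
    {"dp":[-1.4,-0.4,46],"roll":0,"jaw":20}
  ]
}}

```text
time_s: 5.42
tcp_pos: [0.4811, 0.2204, 0.1147]
eef_rot: [-179.9, 0.0, -57.3]
contact_force: [0.2, 0.3, -0.9]
gripper_width: 0.0239
gripper_force: 25.0
```

Request:
{"fn": "send_rows", "kwargs": {
  "steps": [
    {"dp":[0,0,1],"roll":0,"jaw":20},
    {"dp":[0,0,2],"roll":0,"jaw":20},
    {"dp":[0,0,3],"roll":0,"jaw":20},
    {"dp":[0,0,3.5],"roll":0,"jaw":20}
  ]
}}

```text
time_s: 5.92
tcp_pos: [0.4805, 0.2203, 0.1104]
eef_rot: [180.0, -0.0, -57.3]
contact_force: [-0.1, 0.0, -1.8]
gripper_width: 0.0241
gripper_force: 25.0
```

Request:
{"fn": "send_rows", "kwargs": {
  "steps": [
    {"dp":[0,0,1],"roll":0,"jaw":20},
    {"dp":[0,0,2],"roll":0,"jaw":20},
    {"dp":[0,0,2.5],"roll":0,"jaw":20}
  ]
}}

```text
time_s: 6.3
tcp_pos: [0.4805, 0.2203, 0.1078]
eef_rot: [180.0, -0.0, -57.3]
contact_force: [0.2, -0.5, -2.6]
gripper_width: 0.0238
gripper_force: 25.0
```

Request:
{"fn": "send_rows", "kwargs": {
  "steps": [
    {"dp":[0,0,1.5],"roll":0,"jaw":20},
    {"dp":[0,0,3],"roll":0,"jaw":20},
    {"dp":[0,0,4.5],"roll":0,"jaw":20},
    {"dp":[0,0,6],"roll":0,"jaw":20},
    {"dp":[0,0,7],"roll":0,"jaw":20}
  ]
}}

```text
time_s: 6.92
tcp_pos: [0.4806, 0.2203, 0.1008]
eef_rot: [180.0, -0.0, -57.3]
contact_force: [-0.6, 0.8, -2.0]
gripper_width: 0.024
gripper_force: 25.0
```

Request:
{"fn": "send_rows", "kwargs": {
  "steps": [
    {"dp":[0,0,1],"roll":0,"jaw":20},
    {"dp":[0,0,2],"roll":0,"jaw":20},
    {"dp":[0,0,3],"roll":0,"jaw":20},
    {"dp":[0,0,4],"roll":0,"jaw":20},
    {"dp":[0,0,4],"roll":0,"jaw":20}
  ]
}}

```text
time_s: 7.55
tcp_pos: [0.4805, 0.2202, 0.0968]
eef_rot: [180.0, -0.0, -57.3]
contact_force: [-0.1, -1.2, -2.7]
gripper_width: 0.0239
gripper_force: 25.0
```

Request:
{"fn": "send_rows", "kwargs": {
  "steps": [
    {"dp":[0,0,0.6],"roll":0,"jaw":20},
    {"dp":[0,0,1.2],"roll":0,"jaw":20},
    {"dp":[0,0,1.6],"roll":0,"jaw":20},
    {"dp":[0,0,1.6],"roll":0,"jaw":20}
  ]
}}

```text
time_s: 8.05
tcp_pos: [0.4806, 0.2203, 0.0954]
eef_rot: [-180.0, -0.0, -57.3]
contact_force: [-1.0, -0.4, -0.8]
gripper_width: 0.0238
gripper_force: 25.0
```

```bash
python3 - <<'E'
from h import *
from plant import r
go(.480,.220,.0954,-57)
o=[]
for n,(u,v) in(("side",(348,355)),):
    c=r.capture(n);pickle.dump(c,open(n+".pkl","wb"))
    o.append(cv2.resize(c["image"][v-45:v+45,u-50:u+50],(600,540),interpolation=cv2.INTER_CUBIC))
cv2.imwrite("pics/m3.png",np.hstack(o))
E
```

```text
t 8.05 tcp [0.4806 0.2203 0.0954] [-179.99   -0.    -57.26] dp [-0.1  0.7  0. ] roll -0.0045 j [ 46.  15. -29.   0. -46. -13.] F [-1.  -0.4 -0.8] w 0.0238
```

View pics/m3.png

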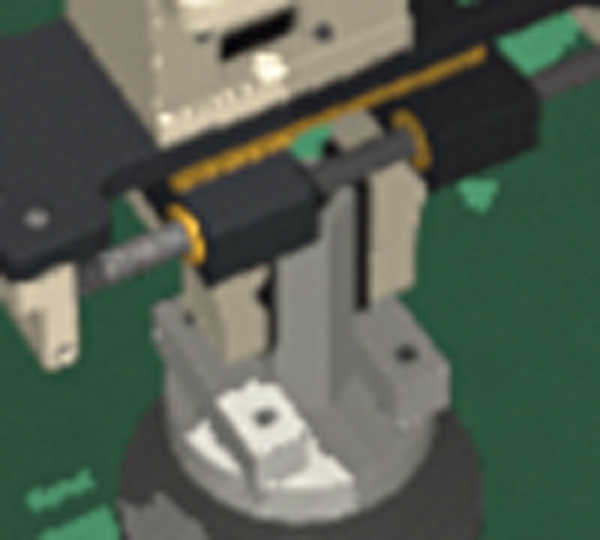

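The nut is down in the slot, its leading corner's foot at about (330,408) in the crop. Checking how central it is along the jaws.

```bash
python3 - <<'E'
from h import *
S=load("side")
f=lambda p:[((x+.5)/6-.5+298,(y+.5)/6-.5+310) for x,y in p]
u=np.array([np.cos(np.radians(122.7)),np.sin(np.radians(122.7))])
p=plane(S,f([(330,408)]),.055)[0,:2]-.01385*u
h=plane(S,f([(265,417),(406,354)]),.071)[:,:2]; c=h.mean(0)-.019*u
print("nut",p,"centre from near holes",c,"along-slot offset mm",(p-c)@u*1e3,(p-np.array([.480,.2197]))@u*1e3)
E
```

```text
nut [0.47876699 0.21803978] centre from near holes [0.4797443  0.21925306] along-slot offset mm -0.4930010448260131 -0.7309695027462566
```

Request:
{"fn": "send_rows", "kwargs": {
  "steps": [
    {"dp":[0,0,0.5],"roll":0,"jaw":20},
    {"dp":[0,0,1],"roll":0,"jaw":20},
    {"dp":[0,0,1],"roll":0,"jaw":20}
  ]
}}

```text
time_s: 8.48
tcp_pos: [0.4806, 0.2203, 0.0954]
eef_rot: [-180.0, -0.0, -57.2]
contact_force: [-4.6, -0.8, 11.0]
gripper_width: 0.0241
gripper_force: 25.0
```

Floor reached (11 N at exactly the expected height, 95.4 mm) and the nut is central within 1 mm. Releasing and retreating.

Request:
{"fn": "send_rows", "kwargs": {
  "steps": [
    {"dp":[0,0,0],"roll":0,"jaw":45},
    {"dp":[0,0,-0.5],"roll":0,"jaw":45},
    {"dp":[0,0,-1],"roll":0,"jaw":45},
    {"dp":[0,0,-1],"roll":0,"jaw":45},
    {"dp":[0,0,-1],"roll":0,"jaw":45}
  ]
}}

```text
time_s: 9.1
tcp_pos: [0.4806, 0.2203, 0.0952]
eef_rot: [180.0, -0.0, -57.3]
contact_force: [0.4, -1.5, 0.1]
gripper_width: 0.0393
gripper_force: 0.0
```

Request:
{"fn": "send_rows", "kwargs": {
  "steps": [
    {"dp":[0,0,-10],"roll":0,"jaw":45},
    {"dp":[0,0,-30],"roll":0,"jaw":45},
    {"dp":[0,0,-60],"roll":0,"jaw":45},
    {"dp":[0,0,-100],"roll":0,"jaw":45},
    {"dp":[0,0,-120],"roll":0,"jaw":45}
  ]
}}

```text
time_s: 9.72
tcp_pos: [0.4813, 0.2208, 0.2184]
eef_rot: [-179.8, 0.0, -57.2]
contact_force: [0.2, 0.2, 0.4]
gripper_width: 0.0391
gripper_force: 0.0
```

Request:
{"fn": "send_rows", "kwargs": {
  "steps": [
    {"dp":[0,0,0],"roll":0,"jaw":45},
    {"dp":[60,0,-20],"roll":0,"jaw":45},
    {"dp":[120,0,-20],"roll":0,"jaw":45},
    {"dp":[150,0,-20],"roll":0,"jaw":45},
    {"dp":[150,0,-20],"roll":0,"jaw":45}
  ]
}}

```text
time_s: 10.35
tcp_pos: [0.562, 0.0921, 0.2343]
eef_rot: [179.9, 0.0, -57.4]
contact_force: [-0.8, -0.7, -0.3]
gripper_width: 0.04
gripper_force: 0.0
```

```bash
python3 - <<'E'
from h import *
from plant import r
go(.480,.220,.0954,-57)
o=[]
for n,(u,v) in(("top",(180,255)),("side",(348,355))):
    c=r.capture(n)
    o.append(cv2.resize(c["image"][v-50:v+50,u-40:u+40],(400,500),interpolation=cv2.INTER_CUBIC))
cv2.imwrite("pics/m4.png",np.hstack(o))
E
```

```text
t 10.35 tcp [0.562  0.0921 0.2343] [ 1.7989e+02  1.0000e-02 -5.7440e+01] dp [-151.9    0.3  138.9] roll -0.0076 j [ 29.  11. -13.  -0. -66.   4.] F [-0.8 -0.7 -0.3] w 0.04
```

View pics/m4.png

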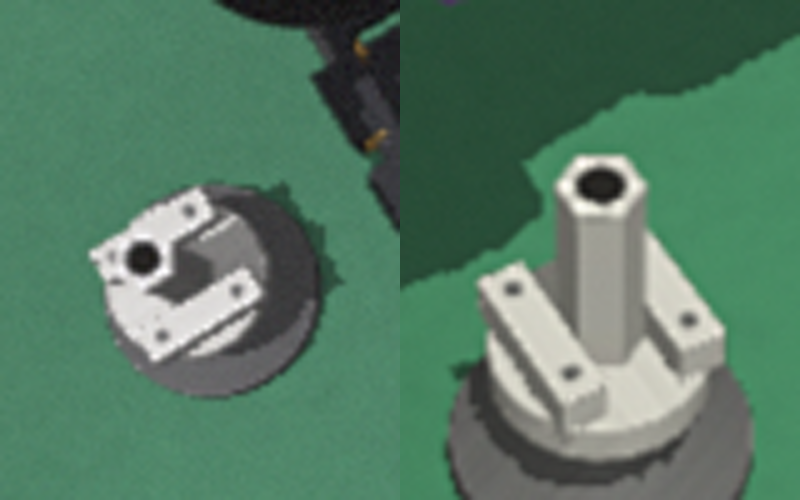

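The nut stands upright in the slot between the jaws (bore at (601,185) side, (143,257) top). A quick numeric check, then hand in.

```bash
python3 - <<'E'
from h import *
from plant import r
f=lambda x,y,o:[((x+.5)/5-.5+o[0],(y+.5)/5-.5+o[1])]
a=plane(load("top"),f(143,257,(140,205)),.125)[0];b=plane(load("side"),f(201,185,(308,305)),.125)[0]
print(a,b)
m=(a+b)[:2]/2
if np.linalg.norm(m-[.480,.220])<.004: print(r.close_job())
E
```

```text
[0.4806465  0.22004822 0.125     ] [0.47934133 0.21850479 0.125     ]
the job is handed in; nothing more can be done
None
```

The hexagonal nut is upright in the holder slot, down on the floor, square to the jaws and within about 1 mm of midway along them; I let go, moved the arm clear, and handed the job in at about 10.5 s.

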